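Stow the objectives and draw the projector tube out of its case

ROBOT

A 6-joint arm with a two-finger parallel gripper is mounted at the origin on the work surface. World frame = base frame: x ahead of the robot, y to its left, z up, the work surface at z = 0. Lengths are in mm, angles in rad, forces in N, time in s.
With the tool pointing down it reaches from about 350 to 775 mm from the base axis. Payload 7.3 kg.
Tool frame: the origin (TCP) lies midway between the tips of the shut fingers; the grasp point (between the pads) lies 19 mm behind it (bot.hold_point_z is the distance from the TCP to the grasp point, in mm); z points along the fingers, y is the direction in which the jaws open and shut (so a half turn about z gives the same grasp; the last joint's range is limited). The gripper opens to 92 mm and grips with 3 to 60 N. Pads are 19 mm wide; open, the fingers measure 130 mm over their backs; the gripper's body (75 mm by 190 mm) begins 47 mm behind the grasp point.
Start: joints at [-1.299, 0.342, 1.524, -0, 1.275, -0.146], TCP at [213.043, -479.852, 226.741] pointing down, gripper open.
Joint ranges: [-2.53, 2.53], [-0.77, 2.02], [0.04, 2.7], [-1, 4.14], [0.28, 2.66], [-3.11, 3.11]. Speed limits (rad/s): [2.57, 2.57, 3.14, 3.14, 3.14, 3.14].

INTERFACE

Orientations are given as [roll, pitch, yaw] about the fixed x, y, z axes, in that order (R = Rz(yaw) Ry(pitch) Rx(roll)).
In Python, from plant import bot gives the robot as it stands.
- The arm moves only by the tool servo_tool, never from a script. Its argument "series" is a list of rows, each a list of 5 numbers: the opening, from 0 (shut) to 1 (fully open), then the shift along the tool's x, y, z each as a share of 50 mm, from -1 to 1, then the turn about the tool's z as a share of 90 degrees, from -1 to 1. In form: [[gripper, tx, ty, tz, spin], ...]. A call has 1 to 20 rows; each row shifts and turns the commanded pose from where the row before left it, along the tool's axes as they then stand; what a row does not reach is not made up. A row lasts 1/8 s, in which the tool goes at most 62.5 mm and 10.7 degrees, less where a joint would pass 70% of its speed; a pose out of reach is approached as far as the arm can. A call with a number of a shift or a turn outside -1 to 1 is refused whole. A call with a gripper value outside its range is refused whole. The fingers move at their own pace and stop on an object; the grip force is fixed at half the most. Time passes only in rows, so rows that do not move let the fingers close. It gives the time, the measured TCP pose, the force and the opening at its end, in the units of the state.
- bot.get_obs(): the state, without advancing time (a new reading comes with each control period).
- bot.capture(name): name is "scene" or "top"; returns the picture (384x512x3 uint8, red, green, blue); there is no depth.
- bot.camera_model(name): a dict with "mtx" (3x3 intrinsics, pixels), "distortion" ([k1, k2, p1, p2, k3] as OpenCV has them; the pictures are not rectified), "world_from_camera" (4x4, takes a point from camera to world coordinates). Camera axes: x right, y up, looking along -z (the intrinsics and any distortion apply to the point x, -y, -z); pixel columns grow to the right and rows downward; lengths in mm; the calibration is good to about 2 mm. A picture is of the moment at which its call begins. camera_model takes no time and is no camera call.
- bot.close_job(): hands the job in, once; it reports no verdict.
Trained networks look in the newest picture that a camera, given by its name, has taken for a name from the list of things; names that differ only in an ending like _2 or _b are one class to them, and where a whole thing is asked for, a point or a joint stands for the part that bears it (a point fixed in the world has none). Each returns a list of dicts, best first, with "p" (0 to 1); they miss things now and then, are a little off and sometimes report something else, mostly with a low value. They report only what shows in the picture. A call takes as long as a camera call.
- bot.outline_of(camera, label): "mask" (384x512 bool, what is visible of it).
- bot.pinpoint(camera, label): "point" ([x, y, z] in mm, in the coordinates of the camera as it stood for that picture, good to about 4 mm: a listed point, or the origin of a listed thing).
The state is a dict: "time": time; "joint_positions": joint angles; "dq": joint speeds; "tau": joint torques, N m; "tool_pos": TCP position; "tcp_rot": TCP orientation; "contact_force": force on the tool from outside, world axes, zero at the start; "moment": the same for the moment, N m; "grip_width": finger opening in mm.
Only numpy, scipy, OpenCV 4.12 (cv2) and the standard library are available. Lean on these libraries where they do the work, as an engineer would, in place of code of your own. Each camera call takes 0.05 s, during which the arm holds its last target.

TASK

Change the projection microscope over: first stand each of the two loose objectives in the empty bore of the accessory case that fits its barrel, fully home and let go. Then tilt the long black tube out from under the half deck, far end up, through the case's short opening, and finish still holding it in the gripper, at rest, both its ends well above the case and the objectives standing in it. Leave the other things on the bench where they are.

Things in the scene. Friction and masses are not known exactly. Their poses are not given: they have to be found in the camera images.
- case: Pale wooden case, fixed to the bench, 226 mm long (x), 190 wide. Origin on the bench below the middle of its tube well; x runs along it, away from the robot (yaw within 0.3 rad), y to its left, z up. Tube well inside: x -107 to 107 mm, y -60 to 60, floor z = 6; near and right walls 6 thick, up to z = 64. Left of the well (y 60 to 124) a solid strip, top z = 64, with two bores.
- deck_edge (a point): Middle of the far edge of the fixed half deck, top face: case x = -38, z = 64 mm. The deck is 6 mm thick (z 58 to 64) and covers the well from here back to the near wall. The opening from here to the far wall is 145 mm, shorter than the tube.
- far_wall (a point): Middle of the top of the well's far wall: case x = 110, z = 54 mm. The wall is 6 mm thick and lower than the others.
- near_saddle (a point): Tube support on the well floor, case x = -45, top z = 14 mm; 12 mm long in x, side lips at |y| 13 to 19 mm up to z = 22 mm.
- far_saddle (a point): The other, equal tube support, at case x = 80 mm. Between the two the fingers find clear floor beside the tube.
- wide_bore (a point): Centre of the mouth of the empty wide bore (case x = -84, y = 92, z = 64 mm), 32.5 mm diameter, 22 mm deep.
- narrow_bore (a point): Centre of the mouth of the empty narrow bore (case x = -38, y = 92, z = 64 mm), 22.5 mm diameter, 22 mm deep.
- opening (a point): Middle of the opening over the tube well, at case x = 34.5 mm, z = 64 mm; axes as the case.
- tube: Loose black plastic tube, round, 200 mm long, 24 mm diameter, about 0.16 kg, steel bands near its ends. Origin on its axis at mid length (centre of mass), x along it to its far end (as the case's x at the start). At the start it lies level on the saddles, axis 26 mm above the bench, its near 60 mm under the deck. Best gripped across, 30 to 55 mm ahead of the origin.
- tube_far (a point): Centre of the tube's far end (100 mm along its +x).
- tube_near (a point): Centre of the tube's near end (100 mm along its -x), under the deck at the start.
- wide_objective: Loose steel microscope objective standing on its barrel on the bench, left or right of the case: barrel 30 mm diameter, 20 mm high, above it a collar 38 mm diameter with a black band, 58 mm high in all, about 0.09 kg. Origin at the centre of its underside, z up. Fits the wide bore; home when the collar rests on the strip (its underside 44 mm above the bench, its top 102 mm).
- slim_objective: Loose steel microscope objective standing on its barrel on the bench, on the other side of the case: barrel 20 mm diameter, 20 mm high, collar 28 mm diameter with a black band, 62 mm high in all, about 0.09 kg. Origin at the centre of its underside, z up. Fits the narrow bore; home when the collar rests on the strip (its underside 44 mm above the bench, its top 106 mm).
- dish: Bystander: empty open glass dish, 90 mm diameter, 16 mm high. Origin at the centre of its underside.
- slide_box: Bystander: dark wooden slide box, 120 x 85 x 34 mm. Origin at the centre of its underside.
- eyepiece: Bystander: short black eyepiece, 42 mm diameter, 30 mm high. Origin at the centre of its underside.
- magnifier: Bystander: hand magnifier lying flat, ring 79 mm diameter, handle to its -x, 14 mm thick. Origin below the ring's centre.
- brush: Bystander: brush, 180 mm long, lying flat.
- jar: Bystander: jar, 60 mm diameter, 75 mm high, standing beyond the case. Origin at the centre of its underside.

How it is judged (in metres and radians):
On the way, in this order (a step that is already met when the one before it is completed fails the run):
1. both objectives stand home in their own bores, released, while the tube is still in the well (horizontal distance between wide_objective and wide_bore below 0.004 m and z of each of wide_objective, slim_objective in the frame of case below 0.0475 m and angle between each of wide_objective, slim_objective's own z axis and vertical below 0.08 rad and linear speed of each of wide_objective, slim_objective below 0.03 m/s and horizontal distance between slim_objective and narrow_bore below 0.004 m and contact force between the fingers and wide_objective below 0.05 N and contact force between the fingers and slim_objective below 0.05 N and height (world z) of each of tube_near, tube_far below 0.05 m), for 0.2 s.
2. the tube is out of the case, both ends held higher than everything in it (height (world z) of each of tube_far, tube_near above 0.115 m and contact force between the fingers and tube above 2 N and contact force between tube and case below 0.05 N), for 0.2 s.
At the end, for the whole second after the job is handed in: Both objectives stand in their own bores (within 4 mm of the bore's axis, underside within 3.5 mm of home, tilted under 0.08 rad, not touched by the fingers); the tube is held by the fingers (over 2 N), still, not touching the case, the centres of both its ends more than 115 mm above the bench (all of step 2 and horizontal distance between wide_objective and wide_bore below 0.004 m and z of each of wide_objective, slim_objective in the frame of case below 0.0475 m and angle between each of wide_objective, slim_objective's own z axis and vertical below 0.08 rad and linear speed of each of wide_objective, slim_objective, tube below 0.03 m/s and horizontal distance between slim_objective and narrow_bore below 0.004 m and contact force between the fingers and wide_objective below 0.05 N and contact force between the fingers and slim_objective below 0.05 N and angular speed of tube below 0.2 rad/s); the arm keeps its last pose, push and grip.
It fails at once if a bystander is pushed more than 20 mm from its place (distance of any of dish, slide_box, eyepiece, magnifier, brush, jar from where it was at the start of the episode above 0.02 m).
It also fails if it takes over 66 s, if anything falls off the work surface, if the arm or the gripper's body presses on something with over 40 N, if the wrist force passes 120 N, or if a joint passes its speed limit or range.

## Working session

There is one attempt and no reset: what is moved stays moved. The work goes in short steps, Python scripts to look and compute and a tool call to move; the robot and the scene stay as the last step left them, time stands still between calls to the robot, and variables do not carry over. Pictures are saved under pics/ and viewed, and the job is handed in when it is done.

Besides the shell and the picture viewer there is one more tool, called after "Request:" as name([rows], argument=value, ...), one row to a line, values as JSON. servo_tool: Moves the arm, as the interface text tells. Shift numbers are shares of 50 mm and turn numbers shares of 90 degrees, none past 1 either way. Its arguments: {"type":"object","properties":{"series":{"type":"array"}},"required":["series"]}

```bash
ls; mkdir -p pics; cat > h.py <<'E'
import numpy as np, cv2
from plant import bot
def snap(cam,fn):
    im=bot.capture(cam); cv2.imwrite('pics/'+fn+'.png',im[:,:,::-1]); return im
def pin(cam,l,n=2):
    M=np.array(bot.camera_model(cam)['world_from_camera'])
    r=[]
    for d in bot.pinpoint(cam,l)[:n]:
        p=np.append(d['point'],1); r.append((round(float(d['p']),2),(M@p)[:3].round(1).tolist()))
    return r
def proj(cam,P):
    c=bot.camera_model(cam); M=np.linalg.inv(np.array(c['world_from_camera'])); P=np.atleast_2d(P)
    q=(M[:3,:3]@P.T).T+M[:3,3]; q=q*[1,-1,-1]
    return cv2.projectPoints(q,np.zeros(3),np.zeros(3),np.array(c['mtx']),np.array(c['distortion'],float))[0][:,0]
def ray(cam,uv,z):
    c=bot.camera_model(cam); M=np.array(c['world_from_camera'])
    n=cv2.undistortPoints(np.array(uv,float).reshape(-1,1,2),np.array(c['mtx']),np.array(c['distortion'],float))[:,0]
    d=(M[:3,:3]@np.c_[n[:,0],-n[:,1],-np.ones(len(n))].T).T; o=M[:3,3]
    return o+d*((z-o[2])/d[:,2])[:,None]
E
python3 - <<'E'
from h import *
print(bot.get_obs())
for c in('scene','top'):
    snap(c,c+'0'); print(c,np.array(bot.camera_model(c)['world_from_camera']).round(2).tolist())
    for l in('case','wide_bore','narrow_bore','deck_edge','far_wall','near_saddle','far_saddle','opening','tube','tube_far','wide_objective','slim_objective','dish','slide_box','eyepiece','magnifier','brush','jar'):
        print(l,pin(c,l))
E
```

```text
pics
{'time': 0.0, 'joint_positions': array([-1.29901955e+00,  3.42726423e-01,  1.52501892e+00, -2.99185248e-05,
        1.27540870e+00, -1.45985695e-01]), 'dq': array([ 0.00111499, -0.00037885,  0.00101678,  0.00053033,  0.0006722 ,
        0.00044143]), 'tau': array([-8.25728580e-05, -4.31234765e+01, -2.44218689e+01,  7.18226214e-02,
        5.60300646e-02, -9.04398416e-05]), 'tool_pos': array([ 212.90785155, -479.43909226,  226.04238663]), 'tcp_rot': array([-3.14004371e+00, -1.98826318e-04,  4.17771049e-01]), 'contact_force': array([-0.28612055, -0.41032136, -1.34412297]), 'moment': array([-0.09862182, -0.02625673, -0.01321484]), 'grip_width': 92.03827286922632}
scene [[0.44, -0.6, 0.67, 1405.46], [0.9, 0.28, -0.35, -429.02], [0.02, 0.75, 0.66, 825.1], [0.0, 0.0, 0.0, 1.0]]
case [(0.62, [515.7, -85.4, -1.2]), (0.5, [713.9, -310.6, 3.8])]
wide_bore [(0.74, [429.7, 10.5, 64.9]), (0.57, [571.2, -481.5, 1.3])]
narrow_bore [(0.94, [476.0, 4.0, 61.0])]
deck_edge [(0.91, [476.7, -84.6, 59.1])]
far_wall [(0.77, [627.3, -82.8, 52.8])]
near_saddle [(0.7, [471.8, -88.5, 17.6]), (0.32, [420.0
[... 826 characters left out ...]
5.7, 51.6])]
deck_edge [(0.58, [614.5, -87.2, 27.5])]
far_wall [(0.86, [626.5, -83.9, 55.0])]
near_saddle [(0.6, [473.8, -88.8, 18.0]), (0.56, [543.1, 300.9, 3.6])]
far_saddle [(0.64, [595.3, -87.3, 15.6])]
opening [(0.62, [548.5, -85.0, 65.8]), (0.3, [549.2, -325.0, -1.9])]
tube [(0.88, [515.6, -85.3, 21.7])]
tube_far [(0.94, [614.9, -85.6, 27.1])]
wide_objective [(0.45, [549.4, -326.3, 0.7])]
slim_objective [(0.24, [519.3, -84.9, -1.3])]
dish [(0.87, [670.5, 319.1, 3.4]), (0.18, [429.4, 2.6, 65.5])]
slide_box [(0.8, [717.8, -309.9, -1.5])]
eyepiece [(0.71, [567.2, -481.3, 0.3])]
magnifier [(0.65, [419.6, -461.6, 1.9])]
brush [(0.95, [417.8, 449.6, -0.0])]
jar [(0.76, [805.0, -178.6, 2.5])]
```

View pics/scene0.png

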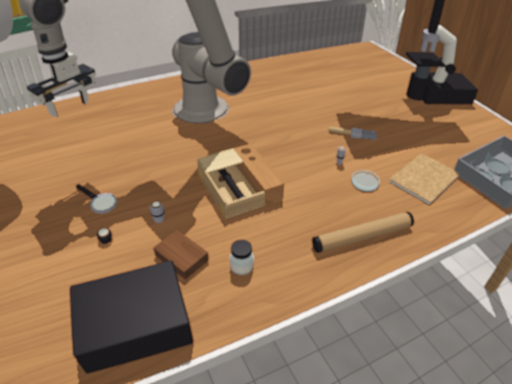

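View pics/top0.png

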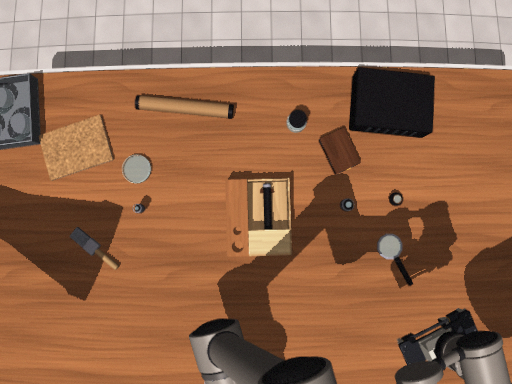

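```bash
python3 - <<'E'
from h import *
for cam,uvs in(('top',[(139,209),(347,205)]),('scene',[(341,155),(157,212)])):
    im=bot.capture(cam)
    t=[]
    for u,v in uvs:
        t.append(cv2.resize(im[v-16:v+16,u-16:u+16],(380,380),interpolation=cv2.INTER_CUBIC))
    u,v=(265,213) if cam=='top' else (240,182)
    cv2.imwrite(f'pics/o_{cam}.png',np.hstack(t)[:,:,::-1])
    cv2.imwrite(f'pics/c_{cam}.png',cv2.resize(im[v-50:v+50,u-50:u+50],(600,600),interpolation=cv2.INTER_CUBIC)[:,:,::-1])
    for l in('slim_objective','wide_objective','case'):
        for d in bot.outline_of(cam,l)[:2]:
            m=d['mask']; ys,xs=np.nonzero(m); print(cam,l,round(d['p'],2),m.sum(),xs.mean().round(1),ys.mean().round(1),xs.min(),xs.max(),ys.min(),ys.max())
E
```

```text
top slim_objective 0.53 62 139.0 208.4 135 143 205 212
top wide_objective 0.49 421 267.2 206.8 262 272 182 230
top case 0.83 4738 257.4 217.7 224 291 178 256
top case 0.72 90 138.6 208.2 134 144 204 213
scene wide_objective 0.76 221 156.9 211.9 149 164 202 222
scene wide_objective 0.37 479 365.1 180.1 351 379 170 190
scene case 0.75 3867 240.1 179.4 197 282 144 216
```

View pics/o_top.png

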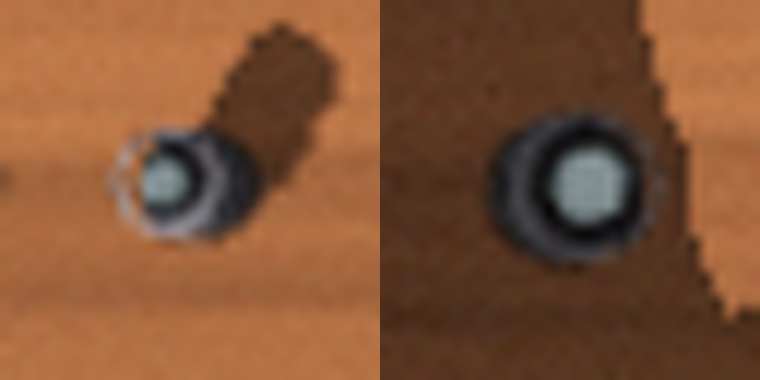

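View pics/o_scene.png

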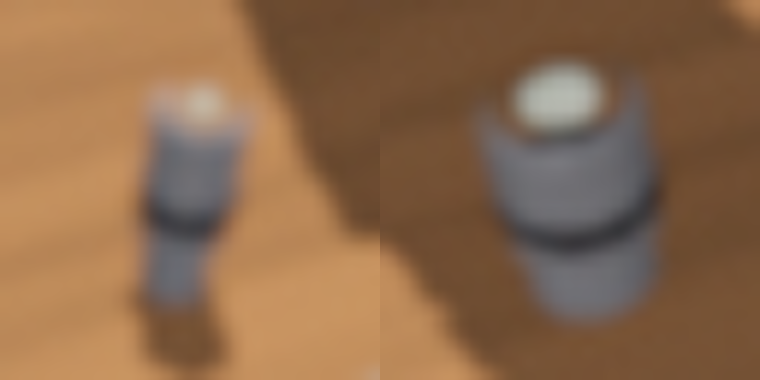

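View pics/c_top.png

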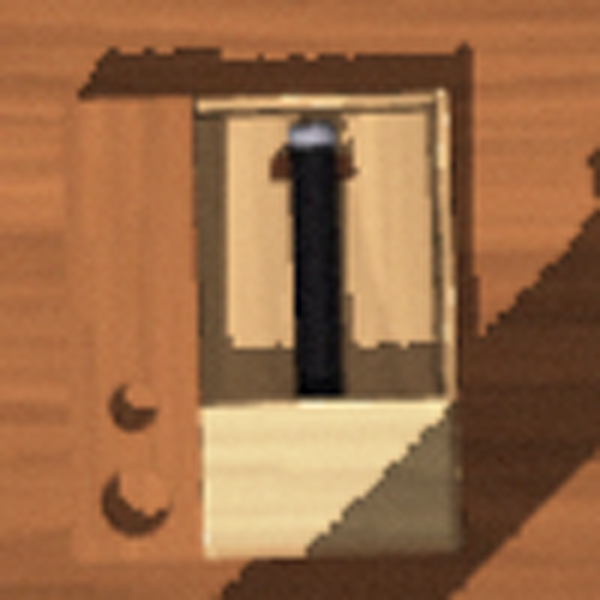

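View pics/c_scene.png

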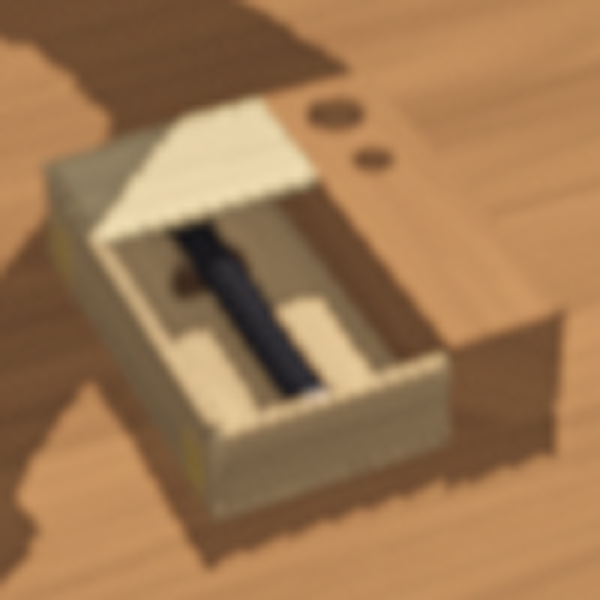

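```bash
cat > fit.py <<'E'
from h import *
from scipy.optimize import least_squares
C={'top':((215,163),[((-84,92,64),(136,500)),((-38,92,64),(133,406)),((-38,60,64),(200,403)),((-38,-60,64),(448,402)),((-113,60,64),(204,556)),((113,60,64),(194,97)),((-113,124,64),(74,557)),((113,124,64),(80,97)),((113,-66,64),(446,90))]),
'scene':((190,132),[((-84,92,64),(335,113)),((-38,92,64),(372,158)),((-38,60,64),(318,185)),((-38,-60,64),(97,240)),((-113,60,64),(265,97)),((113,124,64),(565,315)),((113,60,64),(450,347)),((113,60,54),(450,355)),((113,-66,64),(213,440)),((113,-66,0),(213,515)),((-113,-66,64),(45,165)),((113,124,0),(555,455))])}
def T(p,P):
    c,s=np.cos(p[2]),np.sin(p[2]); P=np.array(P,float); return np.c_[p[0]+c*P[:,0]-s*P[:,1],p[1]+s*P[:,0]+c*P[:,1],P[:,2]]
def res(p,cams):
    r=[]
    for c in cams:
        o,L=C[c]; uv=np.array([l[1] for l in L],float)
        uv=(uv+.5)/6-.5+o
        r.append(proj(c,T(p,[l[0] for l in L]))-uv)
    return np.vstack(r)
if __name__=='__main__':
  for cams in(['top'],['scene'],['top','scene']):
    s=least_squares(lambda p:res(p,cams).ravel(),[518,-85,0],x_scale=[1,1,.01],loss='soft_l1',f_scale=.5)
    print(cams,s.x.round(4)); print(res(s.x,cams).round(1).tolist())
    print(T(s.x,[(-84,92,64),(-38,92,64)]).round(1).tolist())
  # objectives
  def px(o,uv,sc): return (np.array(uv)+.5)*32/380-.5+o
  for n,h,uvt,uvtop,s0,stop in(('slim',62,(139,209),(165,182),(341,155),(203,105)),('wide',58,(347,205),(208,186),(157,212),(180,98))):
    a=px(np.array(uvt)-16,uvtop,0); b=px(np.array(s0)-16,stop,0)
    print(n,ray('top',[a],h).round(1),ray('scene',[b],h).round(1))
E
python3 fit.py
```

```text
['top'] [ 5.151482e+02 -8.742320e+01  6.700000e-03]
[[0.1, -0.1], [0.3, -0.2], [0.1, 0.1], [-0.3, -0.5], [-0.1, 0.3], [0.2, -0.3], [-0.3, 0.5], [-2.5, 0.1], [0.9, 0.1]]
[[430.5, 4.0, 64.0], [476.5, 4.3, 64.0]]
['scene'] [ 5.198576e+02 -8.702460e+01  1.150000e-02]
[[0.2, 0.3], [0.2, 0.5], [-0.0, -1.4], [0.8, -0.2], [-0.8, 0.8], [0.3, -0.6], [-0.0, 0.3], [-0.1, 1.6], [-1.0, -2.2], [-0.0, 1.6], [-0.8, -0.5], [0.8, -7.8]]
[[434.8, 4.0, 64.0], [480.8, 4.5, 64.0]]
['top', 'scene'] [ 5.166193e+02 -8.655950e+01  1.280000e-02]
[[-0.0, -0.5], [0.1, -0.5], [-0.1, -0.3], [-0.5, -1.2], [-0.2, -0.1], [-0.3, -0.6], [-0.4, 0.2], [-3.0, -0.1], [0.3, -0.5], [-0.1, -0.3], [-0.1, -0.1], [-0.3, -2.0], [0.6, -0.8], [-1.1, 0.2], [-0.1, -1.3], [-0.3, -0.5], [-0.4, 0.8], [-1.3, -3.0], [-0.3, 0.8], [-1.0, -1.1], [0.4, -8.6]]
[[431.4, 4.4, 64.0], [477.4, 4.9, 64.0]]
slim [[544.5 302.8  62. ]] [[547.  302.6  62. ]]
wide [[ 548.4 -325.3   58. ]] [[ 551.  -324.4   58. ]]
```

```bash
cat > plan.py <<'E'
import numpy as np
from plant import bot
def plan(x,y,z,psi,g,n=None,start=None):
    o=bot.get_obs(); p=np.array(o['tool_pos']); a=o['tcp_rot'][2]
    if start is not None: p,a=np.array(start[:3]),start[3]
    d=np.array([x,y,z])-p; da=(psi-a+np.pi)%(2*np.pi)-np.pi
    m=max(np.linalg.norm(d)/48,abs(da)/0.18,1); n=n or int(np.ceil(m))
    R=[]
    for i in range(n):
        c,s=np.cos(a),np.sin(a); u=d/n
        R.append([g]+[round(float(v),3) for v in (np.array([c*u[0]+s*u[1], s*u[0]-c*u[1], -u[2]])/50)]+[round(float(-da/n/(np.pi/2)),4)])
        a+=da/n
    print('n',n,R); return (x,y,z,psi)
def st():
    o=bot.get_obs(); print('t',round(o['time'],2),np.round(o['tool_pos'],1),np.round(o['tcp_rot'],3),'F',np.round(o['contact_force'],1),'w',round(o['grip_width'],1))
E
python3 -c "
from plan import *
plan(549.7,-325,150,1.571,1)"
```

```text
n 8 [[1, 0.926, -0.012, 0.192, -0.0918], [1, 0.918, 0.121, 0.192, -0.0918], [1, 0.892, 0.252, 0.192, -0.0918], [1, 0.846, 0.377, 0.192, -0.0918], [1, 0.783, 0.495, 0.192, -0.0918], [1, 0.704, 0.602, 0.192, -0.0918], [1, 0.61, 0.697, 0.192, -0.0918], [1, 0.504, 0.777, 0.192, -0.0918]]
```

Request:
servo_tool([
  [1,0.93,-0.01,0.19,-0.092],
  [1,0.92,0.12,0.19,-0.092],
  [1,0.89,0.25,0.19,-0.092],
  [1,0.85,0.38,0.19,-0.092],
  [1,0.78,0.5,0.19,-0.092],
  [1,0.7,0.6,0.19,-0.092],
  [1,0.61,0.7,0.19,-0.092],
  [1,0.5,0.78,0.19,-0.092],
  [1,0,0,0,0],
])

```text
time: 3.42
tool_pos: [552.0, -322.9, 149.3]
tcp_rot: [-3.141, -0.001, 1.578]
contact_force: [-0.6, 0.6, -0.7]
grip_width: 92.1
```

```bash
python3 -c "
from plan import *
st();s=plan(549.7,-325,28,1.571,1)"
```

```text
t 3.42 [ 552.  -322.9  149.3] [-3.141e+00 -1.000e-03  1.578e+00] F [-0.6  0.6 -0.7] w 92.1
n 3 [[1, -0.014, -0.016, 0.808, 0.0016], [1, -0.014, -0.016, 0.808, 0.0016], [1, -0.014, -0.016, 0.808, 0.0016]]
```

Request:
servo_tool([
  [1,-0.02,-0.02,0.81,0],
  [1,-0.02,-0.02,0.81,0],
  [1,-0.01,-0.02,0.8,0],
  [0,0,0,0,0],
  [0,0,0,0,0],
  [0,0,0,0,0],
  [0,0,0,0,0],
  [0,0,0,0,0],
  [0,0,0,0,0],
])

```text
time: 4.55
tool_pos: [547.4, -327.8, 30.1]
tcp_rot: [3.141, 0.001, 1.574]
contact_force: [0.3, -1.0, 1.4]
grip_width: 37.2
```

```bash
python3 - <<'E'
from h import *
from plan import *
st()
t=[]
for cam,u,v in(('top',347,205),('scene',157,200)):
    im=bot.capture(cam)
    t.append(cv2.resize(im[v-30:v+30,u-30:u+30],(380,380),interpolation=cv2.INTER_CUBIC))
cv2.imwrite('pics/g1.png',np.hstack(t)[:,:,::-1])
E
```

```text
t 4.55 [ 547.4 -327.8   30.1] [3.141e+00 1.000e-03 1.574e+00] F [ 0.3 -1.   1.4] w 37.2
```

View pics/g1.png

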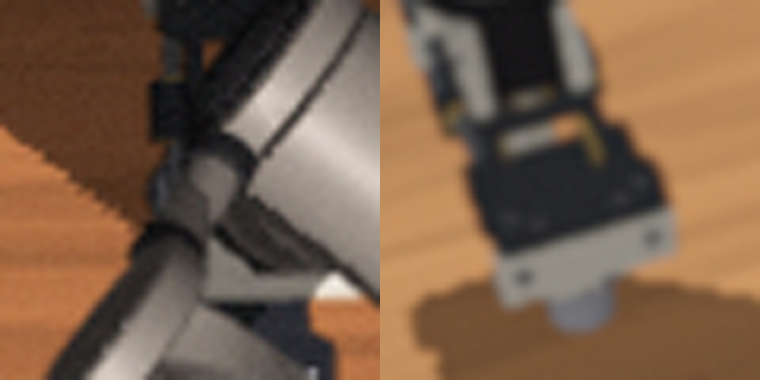

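Request:
servo_tool([
  [0.65,0,0,0,0],
  [0.65,0,0,0,0],
  [0.65,0,0,0,0.112],
  [0.65,0,0,0,0.112],
  [0.65,0,0,0,0.112],
  [0.65,0,0,0,0.112],
  [0.65,0,0,0,0.112],
  [0.65,0,0,0,0.112],
  [0.65,0,0,0,0.112],
  [0.65,0,0,0,0.112],
  [0.65,0,0,0,0.104],
  [0.65,0,0,0,0],
  [0,0,0,0,0],
  [0,0,0,0,0],
  [0,0,0,0,0],
  [0,0,0,0,0],
  [0,0,0,0,0],
])

```text
time: 6.78
tool_pos: [547.1, -327.6, 29.7]
tcp_rot: [3.142, 0.0, 0.003]
contact_force: [0.5, 0.7, 0.4]
grip_width: 37.2
```

```bash
python3 - <<'E'
from plan import *
st()
s=plan(547.4,-327,150,0.01,0)
plan(432.3,4.2,150,0.01,0,start=s)
E
```

```text
t 6.78 [ 547.1 -327.6   29.7] [3.142e+00 0.000e+00 3.000e-03] F [0.5 0.7 0.4] w 37.2
n 3 [[0, 0.002, -0.004, -0.802, -0.0014], [0, 0.002, -0.004, -0.802, -0.0014], [0, 0.002, -0.004, -0.802, -0.0014]]
n 8 [[0, -0.279, -0.831, -0.0, -0.0], [0, -0.279, -0.831, -0.0, -0.0], [0, -0.279, -0.831, -0.0, -0.0], [0, -0.279, -0.831, -0.0, -0.0], [0, -0.279, -0.831, -0.0, -0.0], [0, -0.279, -0.831, -0.0, -0.0], [0, -0.279, -0.831, -0.0, -0.0], [0, -0.279, -0.831, -0.0, -0.0]]
```

Request:
servo_tool([
  [0,0,0,-0.8,0],
  [0,0,0,-0.8,0],
  [0,0,0,-0.8,0],
  [0,-0.28,-0.83,0,0],
  [0,-0.28,-0.83,0,0],
  [0,-0.28,-0.83,0,0],
  [0,-0.28,-0.83,0,0],
  [0,-0.28,-0.83,0,0],
  [0,-0.28,-0.83,0,0],
  [0,-0.28,-0.83,0,0],
  [0,-0.28,-0.83,0,0],
  [0,0,0,0,0],
  [0,0,0,0,0],
])

```text
time: 8.4
tool_pos: [434.6, 3.6, 149.9]
tcp_rot: [3.141, -0.001, 0.004]
contact_force: [0.6, 0.2, -0.8]
grip_width: 37.9
```

```bash
python3 - <<'E'
from h import *
from plan import *
st()
t=[]
for cam,u,v in(('top',240,235),('scene',240,165)):
    im=bot.capture(cam)
    t.append(cv2.resize(im[v-40:v+40,u-40:u+40],(400,400),interpolation=cv2.INTER_CUBIC))
    for l in('wide_objective','wide_bore','narrow_bore'): print(cam,l,pin(cam,l))
cv2.imwrite('pics/g2.png',np.hstack(t)[:,:,::-1])
E
```

```text
t 8.4 [434.6   3.6 149.9] [ 3.141e+00 -1.000e-03  4.000e-03] F [ 0.6  0.2 -0.8] w 37.9
top wide_objective []
top wide_bore [(0.7, [431.0, 1.3, 64.5]), (0.31, [803.9, -179.5, 1.6])]
top narrow_bore [(0.91, [475.4, 6.3, 61.1])]
scene wide_objective [(0.57, [434.3, 2.0, 117.9])]
scene wide_bore [(0.7, [431.1, 11.2, 61.8]), (0.25, [806.0, -176.8, -0.9])]
scene narrow_bore [(0.68, [475.1, 4.2, 60.2]), (0.52, [623.5, -84.6, 54.7])]
```

View pics/g2.png

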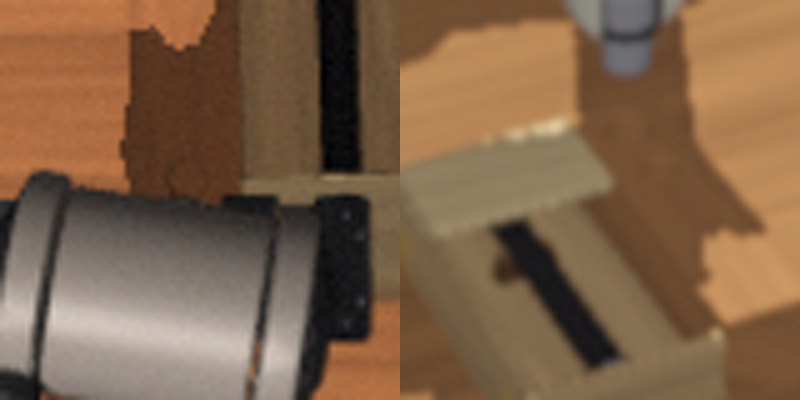

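```bash
cat > ov.py <<'E'
from h import *
def circ(x,y,z,r,n=60):
    a=np.linspace(0,2*np.pi,n); return np.c_[x+r*np.cos(a),y+r*np.sin(a),np.full(n,z)]
def overlay(cam,u,v,hw,curves,fn,S=None):
    S=S or 600//(2*hw)
    im=bot.capture(cam); t=cv2.resize(im[v-hw:v+hw,u-hw:u+hw],None,fx=S,fy=S,interpolation=cv2.INTER_CUBIC)[:,:,::-1].copy()
    for P,col in curves:
        q=((proj(cam,P)-[u-hw,v-hw]+.5)*S-.5).round().astype(np.int32)
        cv2.polylines(t,[q.reshape(-1,1,2)],False,col,1)
    cv2.imwrite('pics/'+fn+'.png',t)
E
python3 - <<'E'
from ov import *
x,y=434.6,3.6
overlay('scene',245,140,20,[(circ(x,y,120.2,15),(0,255,0)),(circ(x,y,140.2,19),(0,0,255)),(circ(x,y,140.2,15),(0,255,255))],'g3')
E
```

```text
(no output)
```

View pics/g3.png

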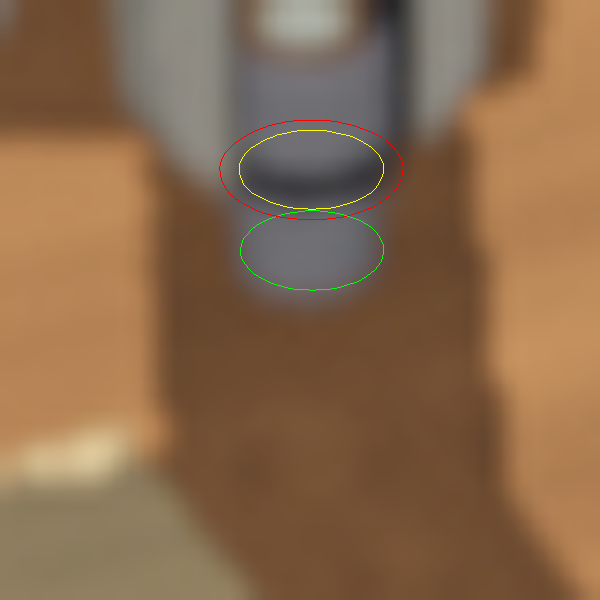

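```bash
python3 - <<'E'
import fit
from fit import *
J=(proj('scene',[[435,4,64],[445,4,64],[435,14,64],[435,4,74]])); print(J-J[0])
L=C['scene'][1]; L=[l for l in L if l[1] not in((555,455),(213,440),(450,355))]
off=np.array([-.25,.93])
def r(p,L=L): 
    uv=(np.array([l[1] for l in L],float)+.5)/6-.5+C['scene'][0]
    return (proj('scene',T(p,[l[0] for l in L]))+off-uv)
s=least_squares(lambda p:r(p).ravel(),[518,-85,0],x_scale=[1,1,.01],loss='soft_l1',f_scale=.5)
print(s.x,r(s.x).round(1).tolist(),T(s.x,[(-84,92,64),(-38,92,64)]).round(1).tolist())
for l in L[:2]:
    uv=(np.array(l[1],float)+.5)/6-.5+C['scene'][0]-off; print(ray('scene',[uv],64).round(1))
E
```

```text
[[ 0.          0.        ]
 [ 1.28519007  1.64797448]
 [ 2.81321234 -0.75664581]
 [-0.02528699 -2.53393178]]
[ 5.15245460e+02 -8.41351530e+01  8.25525166e-03] [[0.3, 0.3], [0.2, 0.5], [0.0, -1.4], [0.9, -0.4], [-0.7, 0.7], [0.1, -0.7], [-0.2, 0.1], [-0.1, 1.2], [-0.6, -0.7]] [[430.5, 7.2, 64.0], [476.5, 7.5, 64.0]]
[[428.5   7.   64. ]]
[[474.    7.9  64. ]]
```

```bash
python3 - <<'E'
from ov import *
off=np.array([-.25,.93])
S=14
def ovf(fn,cam,u,v,hw,cs,off,out):
    im=cv2.imread('pics/'+fn); t=cv2.resize(im[v-hw:v+hw,u-hw:u+hw],None,fx=S,fy=S,interpolation=cv2.INTER_CUBIC)
    for (x,y,z,r),col in cs:
        q=((proj(cam,circ(x,y,z,r))+off-[u-hw,v-hw]+.5)*S-.5).round().astype(np.int32)
        cv2.polylines(t,[q.reshape(-1,1,2)],True,col,1)
    cv2.imwrite(out,t); return t
a=ovf('scene0.png','scene',250,156,14,[((430,6,64,16.25),(0,255,0)),((476,6.4,64,11.25),(0,255,0))],off,'pics/b1.png')
b=ovf('top0.png','top',238,238,14,[((430.5,4,64,16.25),(0,255,0)),((476.5,4.3,64,11.25),(0,255,0))],0,'pics/b2.png')
cv2.imwrite('pics/b.png',np.hstack([a,b]))
E
```

```text
(no output)
```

View pics/b.png

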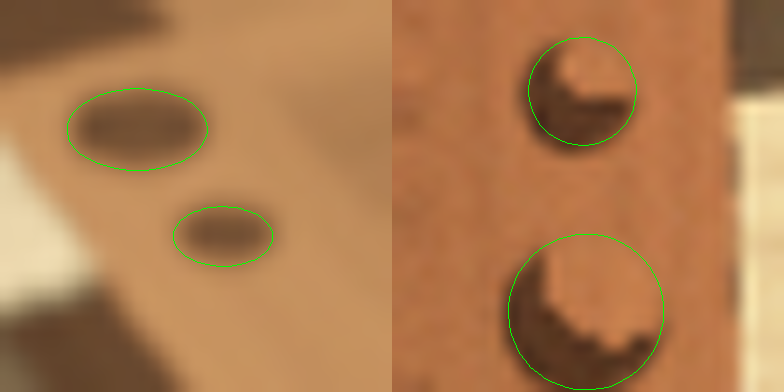

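```bash
python3 - <<'E'
from plan import *
st()
plan(429.9,5.7,97,0.01,0)
E
```

```text
t 8.85 [434.1   3.6 149.6] [3.142e+00 0.000e+00 2.000e-03] F [ 0.4  0.6 -1.2] w 37.2
n 2 [[0, -0.042, -0.021, 0.526, -0.0024], [0, -0.042, -0.021, 0.526, -0.0024]]
```

Request:
servo_tool([
  [0,-0.042,-0.022,0.52,-0.003],
  [0,-0.042,-0.022,0.53,-0.003],
  [0,0,0,0,0],
  [0,0,0,0.06,0],
  [0,0,0,0.06,0],
  [0,0,0,0,0],
])

```text
time: 9.6
tool_pos: [430.1, 6.1, 91.6]
tcp_rot: [3.141, -0.001, 0.013]
contact_force: [-0.3, -0.8, -0.7]
grip_width: 37.2
```

Request:
servo_tool([
  [0,0,0,0.06,0],
  [0,0,0,0.06,0],
  [0,0,0,0,0],
])

```text
time: 9.98
tool_pos: [429.6, 6.2, 84.9]
tcp_rot: [3.142, 0.001, 0.013]
contact_force: [-0.2, 0.2, -0.7]
grip_width: 37.1
```

Request:
servo_tool([
  [0,0,0,0.1,0],
  [0,0,0,0.08,0],
  [0,0,0,0,0],
])

```text
time: 10.35
tool_pos: [429.6, 6.2, 75.8]
tcp_rot: [-3.142, 0.001, 0.012]
contact_force: [0.3, -0.1, -0.9]
grip_width: 37.0
```

Request:
servo_tool([
  [0,0,0,0.03,0],
  [0,0,0,0,0],
  [0.6,0,0,0,0],
  [0.6,0,0,0,0],
  [0.6,0,0,0,0],
])

```text
time: 10.98
tool_pos: [430.0, 6.1, 74.8]
tcp_rot: [3.141, -0.0, 0.013]
contact_force: [-1.4, -0.0, 0.3]
grip_width: 54.6
```

```bash
python3 - <<'E'
from ov import *
from plan import *
st()
overlay('scene',245,145,20,[(circ(429.8,6,64,19),(0,255,0)),(circ(429.8,6,102,19),(0,255,0))],'g4')
print(pin('scene','wide_objective'))
E
```

```text
t 10.97 [430.    6.1  74.8] [ 3.141 -0.     0.013] F [-1.4 -0.   0.3] w 54.6
[(0.58, [518.1, -85.5, 21.8]), (0.43, [429.3, 4.4, 44.3])]
```

View pics/g4.png

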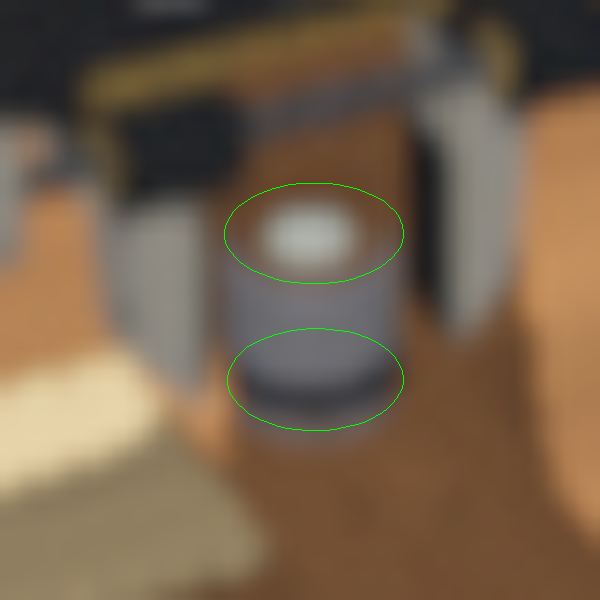

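```bash
python3 - <<'E'
from plan import *
s=plan(430,6.1,155,.013,1)
s=plan(544,303.5,140,1.571,1,start=s,n=9)
E
```

```text
n 2 [[1, 0.001, 0.0, -0.802, -0.0002], [1, 0.001, 0.0, -0.802, -0.0002]]
n 9 [[1, 0.262, -0.658, 0.033, -0.1102], [1, 0.371, -0.603, 0.033, -0.1102], [1, 0.469, -0.53, 0.033, -0.1102], [1, 0.554, -0.441, 0.033, -0.1102], [1, 0.621, -0.339, 0.033, -0.1102], [1, 0.67, -0.227, 0.033, -0.1102], [1, 0.7, -0.108, 0.033, -0.1102], [1, 0.708, 0.014, 0.033, -0.1102], [1, 0.695, 0.136, 0.033, -0.1102]]
```

Request:
servo_tool([
  [0.6,0,0,-0.8,0],
  [0.6,0,0,-0.8,0],
  [1,0.26,-0.66,0.03,-0.11],
  [1,0.37,-0.6,0.03,-0.11],
  [1,0.47,-0.53,0.03,-0.11],
  [1,0.55,-0.44,0.03,-0.11],
  [1,0.62,-0.34,0.03,-0.11],
  [1,0.67,-0.23,0.03,-0.11],
  [1,0.7,-0.11,0.03,-0.11],
  [1,0.71,0.01,0.03,-0.11],
  [1,0.7,0.14,0.03,-0.112],
  [1,0,0,0,0],
])

```text
time: 12.58
tool_pos: [544.0, 305.7, 140.4]
tcp_rot: [-3.141, -0.0, 1.574]
contact_force: [0.3, -0.0, -0.3]
grip_width: 91.8
```

```bash
python3 - <<'E'
from plan import *
st()
s=plan(544,303.5,29,1.571,1)
E
```

```text
t 12.57 [544.  305.7 140.4] [-3.141 -0.     1.574] F [ 0.3 -0.  -0.3] w 91.8
n 3 [[1, -0.014, 0.0, 0.743, 0.0006], [1, -0.014, 0.0, 0.743, 0.0006], [1, -0.014, 0.0, 0.743, 0.0006]]
```

Request:
servo_tool([
  [1,-0.014,0,0.74,0],
  [1,-0.014,0,0.74,0],
  [1,-0.014,0,0.74,0],
  [0,0,0,0,0],
  [0,0,0,0,0],
  [0,0,0,0,0],
  [0,0,0,0,0],
  [0,0,0,0,0],
  [0,0,0,0,0],
  [0,0,0,0,0],
])

```text
time: 13.82
tool_pos: [544.0, 301.7, 30.2]
tcp_rot: [3.141, 0.0, 1.571]
contact_force: [0.3, -0.1, 0.9]
grip_width: 27.2
```

Request:
servo_tool([
  [0.6,0,0,0,0],
  [0.6,0,0,0,0],
  [0.6,0,0,0,0.112],
  [0.6,0,0,0,0.112],
  [0.6,0,0,0,0.112],
  [0.6,0,0,0,0.112],
  [0.6,0,0,0,0.112],
  [0.6,0,0,0,0.112],
  [0.6,0,0,0,0.112],
  [0.6,0,0,0,0.112],
  [0.6,0,0,0,0.097],
  [0.6,0,0,0,0],
  [0,0,0,0,0],
  [0,0,0,0,0],
  [0,0,0,0,0],
  [0,0,0,0,0],
  [0,0,0,0,0],
])

```text
time: 15.95
tool_pos: [544.0, 301.7, 30.3]
tcp_rot: [3.142, -0.0, 0.011]
contact_force: [0.8, 1.2, -0.2]
grip_width: 27.8
```

```bash
python3 - <<'E'
from plan import *
st()
s=plan(544.3,301.9,165,.013,0)
s=plan(475.9,6.6,165,.013,0,start=s)
E
```

```text
t 15.95 [544.  301.7  30.3] [ 3.142 -0.     0.011] F [ 0.8  1.2 -0.2] w 27.8
n 3 [[0, 0.002, -0.001, -0.898, -0.0004], [0, 0.002, -0.001, -0.898, -0.0004], [0, 0.002, -0.001, -0.898, -0.0004]]
n 7 [[0, -0.206, 0.841, -0.0, -0.0], [0, -0.206, 0.841, -0.0, -0.0], [0, -0.206, 0.841, -0.0, -0.0], [0, -0.206, 0.841, -0.0, -0.0], [0, -0.206, 0.841, -0.0, -0.0], [0, -0.206, 0.841, -0.0, -0.0], [0, -0.206, 0.841, -0.0, -0.0]]
```

Request:
servo_tool([
  [0,0,0,-0.9,0],
  [0,0,0,-0.9,0],
  [0,0,0,-0.9,0],
  [0,-0.2,0.84,0,0],
  [0,-0.2,0.84,0,0],
  [0,-0.2,0.84,0,0],
  [0,-0.2,0.84,0,0],
  [0,-0.2,0.84,0,0],
  [0,-0.2,0.84,0,0],
  [0,-0.2,0.84,0,0],
  [0,0,0,0,0],
  [0,0,0,0,0],
])

```text
time: 17.45
tool_pos: [477.2, 7.2, 165.2]
tcp_rot: [-3.141, -0.0, 0.01]
contact_force: [0.8, -0.1, -1.6]
grip_width: 27.1
```

```bash
python3 - <<'E'
from plan import *
st()
s=plan(475.9,6.6,98,.013,0)
E
```

```text
t 17.45 [477.2   7.2 165.2] [-3.141 -0.     0.01 ] F [ 0.8 -0.1 -1.6] w 27.1
n 2 [[0, -0.013, 0.006, 0.672, -0.0008], [0, -0.013, 0.006, 0.672, -0.0008]]
```

Request:
servo_tool([
  [0,-0.014,0.006,0.67,0],
  [0,-0.014,0.006,0.67,0],
  [0,0,0,0,0],
  [0,0,0,0.06,0],
  [0,0,0,0.06,0],
  [0,0,0,0.06,0],
  [0,0,0,0,0],
])

```text
time: 18.32
tool_pos: [475.7, 6.3, 89.3]
tcp_rot: [3.142, -0.0, 0.011]
contact_force: [-0.2, 0.2, -0.2]
grip_width: 27.2
```

Request:
servo_tool([
  [0,0,0,0.1,0],
  [0,0,0,0.1,0],
  [0,0,0,0,0],
  [0,0,0,0.06,0],
  [0,0,0,0.04,0],
  [0,0,0,0,0],
])

```text
time: 19.08
tool_pos: [475.8, 6.4, 74.3]
tcp_rot: [-3.142, -0.0, 0.011]
contact_force: [0.4, 1.2, 1.4]
grip_width: 27.7
```

Request:
servo_tool([
  [0.5,0,0,0,0],
  [0.5,0,0,0,0],
  [0.5,0,0,0,0],
  [0.5,0,0,-0.8,0],
  [0.5,0,0,-0.8,0],
  [0.5,0,0,-0.6,0],
  [0.8,0.5,0,0,0],
  [0.8,0.5,0.5,0,0],
  [0.8,0,0.5,0,0],
  [0.8,0,0,0,0],
])

```text
time: 20.32
tool_pos: [526.3, -44.3, 183.9]
tcp_rot: [3.141, 0.001, 0.009]
contact_force: [0.1, 0.5, -0.2]
grip_width: 73.4
```

```bash
python3 - <<'E'
from ov import *
from plan import *
st()
overlay('scene',248,150,25,[(circ(429.8,6,102,19),(0,255,0)),(circ(475.8,6.5,106,14),(0,255,0))],'g5')
im=snap('top','top5')
for c in('scene','top'):
  for l in('wide_objective','slim_objective','tube_far','tube_near','tube','near_saddle','far_saddle'):print(c,l,pin(c,l))
cv2.imwrite('pics/t5.png',cv2.resize(im[163:263,215:315],(600,600),interpolation=cv2.INTER_CUBIC)[:,:,::-1])
E
```

```text
t 20.32 [526.3 -44.3 183.9] [3.141e+00 1.000e-03 9.000e-03] F [ 0.1  0.5 -0.2] w 73.4
scene wide_objective [(0.7, [431.6, 3.3, 43.7]), (0.34, [476.4, 7.6, 40.7])]
scene slim_objective [(0.65, [477.9, 10.0, 43.0])]
scene tube_far [(0.56, [620.8, -85.9, 24.7])]
scene tube_near [(0.62, [418.1, -86.2, 22.6]), (0.55, [478.4, -87.2, 59.2])]
scene tube [(0.56, [518.2, -86.0, 22.7]), (0.46, [618.9, -85.5, 22.6])]
scene near_saddle [(0.58, [465.2, -90.8, 21.5]), (0.56, [429.5, 1.2, 43.7])]
scene far_saddle [(0.57, [599.4, -82.5, 15.1]), (0.23, [519.1, -85.3, 22.5])]
top wide_objective [(0.43, [428.0, 3.4, 44.2])]
top slim_objective [(0.45, [476.1, 4.0, 44.3])]
top tube_far [(0.62, [616.7, -88.8, 27.6]), (0.43, [428.8, 5.5, 43.9])]
top tube_near []
top tube []
top near_saddle []
top far_saddle [(0.71, [598.0, -85.5, 16.6])]
```

View pics/g5.png

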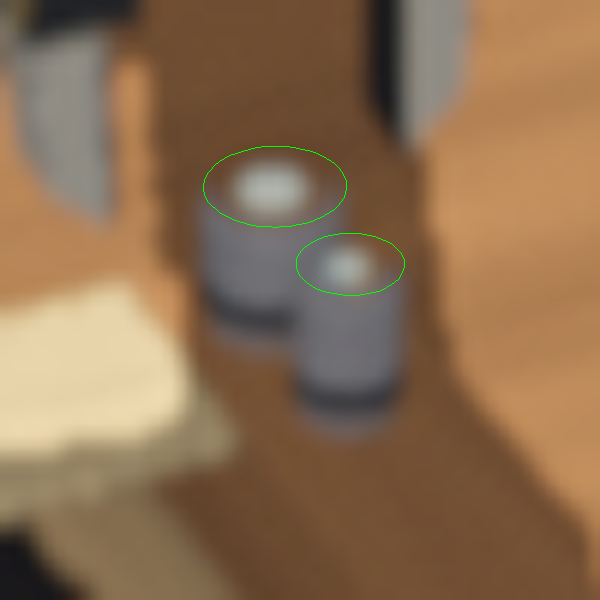

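View pics/t5.png

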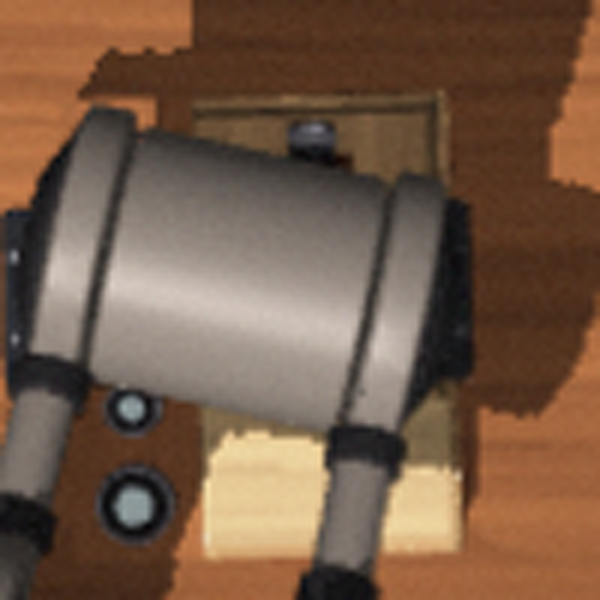

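```bash
python3 - <<'E'
from plan import *
st()
s=plan(560,-84.6,120,.01,.65)
s=plan(560,-84.6,20,.01,.65,start=s)
E
```

```text
t 21.12 [526.3 -43.1 184.2] [3.141 0.    0.011] F [-0.4 -0.1  1.3] w 73.5
n 2 [[0.65, 0.333, 0.419, 0.642, 0.0003], [0.65, 0.333, 0.418, 0.642, 0.0003]]
n 3 [[0.65, 0.0, 0.0, 0.667, -0.0], [0.65, 0.0, 0.0, 0.667, -0.0], [0.65, 0.0, 0.0, 0.667, -0.0]]
```

Request:
servo_tool([
  [0.65,0.33,0.42,0.64,0],
  [0.65,0.33,0.42,0.64,0],
  [0.65,0,0,0,0],
  [0.65,0,0,0.6,0],
  [0.65,0,0,0.6,0],
  [0.65,0,0,0.5,0],
  [0.65,0,0,0,0],
])

```text
time: 22.0
tool_pos: [558.7, -83.9, 34.9]
tcp_rot: [-3.141, 0.003, 0.011]
contact_force: [-0.1, -0.0, 1.6]
grip_width: 59.7
```

```bash
python3 - <<'E'
from plan import *
from h import *
st()
im=bot.capture('scene');cv2.imwrite('pics/s6.png',cv2.resize(im[120:220,180:300],(720,600),interpolation=cv2.INTER_CUBIC)[:,:,::-1])
E
```

```text
t 22.0 [558.7 -83.9  34.9] [-3.141e+00  3.000e-03  1.100e-02] F [-0.1 -0.   1.6] w 59.7
```

View pics/s6.png

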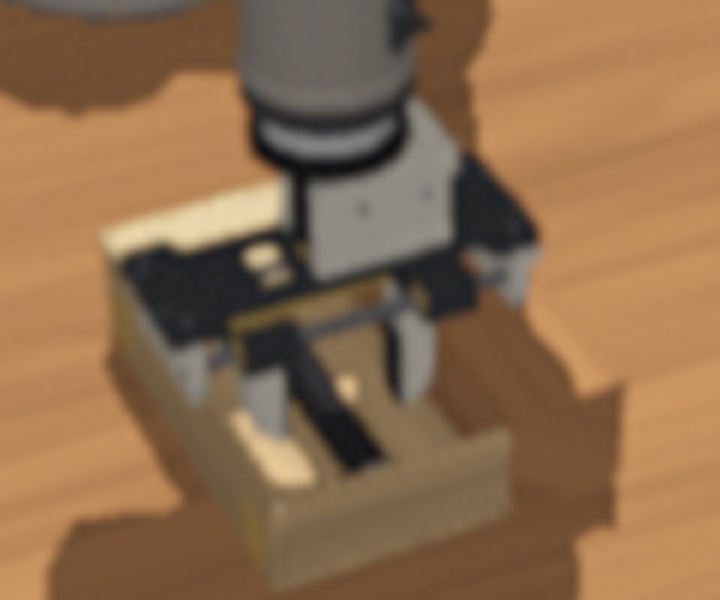

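Request:
servo_tool([
  [0.65,0,0,0.2,0],
  [0.65,0,0,0.16,0],
  [0.65,0,0,0.14,0],
  [0.65,0,0,0,0],
])

```text
time: 22.55
tool_pos: [559.3, -84.7, 9.6]
tcp_rot: [-3.141, 0.001, 0.011]
contact_force: [0.3, -0.4, 1.0]
grip_width: 59.8
```

Request:
servo_tool([
  [0,0,0,0,0],
  [0,0,0,0,0],
  [0,0,0,0,0],
  [0,0,0,0,0],
  [0,0,0,0,0],
  [0,0,0,0,0],
])

```text
time: 23.3
tool_pos: [559.8, -84.7, 10.3]
tcp_rot: [3.142, -0.0, 0.011]
contact_force: [-0.3, 0.0, 2.2]
grip_width: 23.0
```

Request:
servo_tool([
  [0,0,0,-0.2,0],
  [0,0,0,-0.2,0],
  [0,0,0,0,0],
])

```text
time: 23.68
tool_pos: [560.5, -85.0, 31.4]
tcp_rot: [3.141, -0.002, 0.011]
contact_force: [0.9, 0.1, -3.4]
grip_width: 23.3
```

```bash
python3 - <<'E'
from plan import *
from h import *
st()
im=bot.capture('scene');cv2.imwrite('pics/s7.png',cv2.resize(im[120:220,180:300],(720,600),interpolation=cv2.INTER_CUBIC)[:,:,::-1])
E
```

```text
t 23.68 [560.5 -85.   31.4] [ 3.141e+00 -2.000e-03  1.100e-02] F [ 0.9  0.1 -3.4] w 23.3
```

View pics/s7.png

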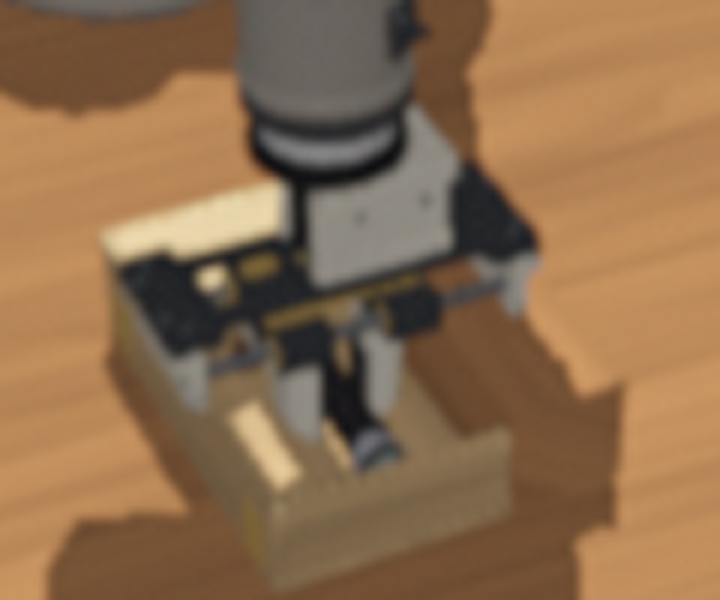

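Request:
servo_tool([
  [0,0,0,-0.1,0],
  [0,0,0,-0.1,0],
  [0,0,0,0,0],
])

```text
time: 24.1
tool_pos: [559.9, -84.8, 40.5]
tcp_rot: [3.141, -0.0, 0.011]
contact_force: [1.2, 1.0, -2.5]
grip_width: 22.9
```

Request:
servo_tool([
  [0,0,0,-0.12,0],
  [0,0,0,-0.12,0],
  [0,0,0,-0.06,0],
  [0,0,0,0,0],
])

```text
time: 24.6
tool_pos: [560.0, -84.8, 55.6]
tcp_rot: [3.141, -0.001, 0.011]
contact_force: [-0.2, 0.7, -3.7]
grip_width: 22.6
```

```bash
python3 - <<'E'
from plan import *
from h import *
st()
im=bot.capture('scene');cv2.imwrite('pics/s8.png',cv2.resize(im[120:220,180:300],(720,600),interpolation=cv2.INTER_CUBIC)[:,:,::-1])
print(pin('scene','tube_far'),pin('scene','tube_near'))
E
```

```text
t 24.6 [560.  -84.8  55.6] [ 3.141e+00 -1.000e-03  1.100e-02] F [-0.2  0.7 -3.7] w 22.6
[(0.5, [613.4, -88.8, 87.6])] []
```

View pics/s8.png

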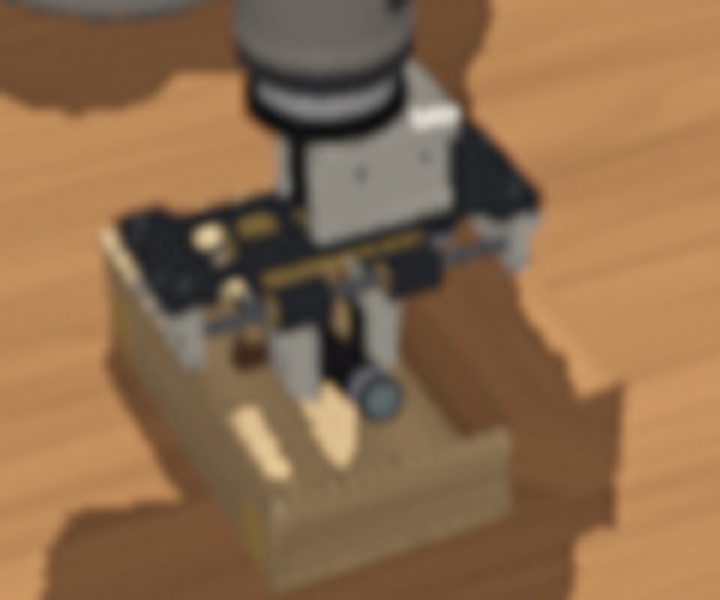

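Request:
servo_tool([
  [0,0,0,-0.1,0],
  [0,0,0,-0.1,0],
  [0,0,0,-0.08,0],
  [0,0,0,0,0],
])

```text
time: 25.25
tool_pos: [560.2, -84.9, 69.8]
tcp_rot: [3.141, -0.001, 0.011]
contact_force: [0.9, 1.4, -3.1]
grip_width: 23.1
```

```bash
python3 - <<'E'
from plan import *
from h import *
st()
im=bot.capture('scene');cv2.imwrite('pics/s9.png',cv2.resize(im[110:210,180:300],(720,600),interpolation=cv2.INTER_CUBIC)[:,:,::-1])
print(pin('scene','tube_far'),pin('scene','tube'))
E
```

```text
t 25.25 [560.2 -84.9  69.8] [ 3.141e+00 -1.000e-03  1.100e-02] F [ 0.9  1.4 -3.1] w 23.1
[(0.5, [613.4, -89.1, 107.4])] [(0.42, [522.3, -88.3, 63.5]), (0.28, [516.7, -83.9, 0.1])]
```

View pics/s9.png

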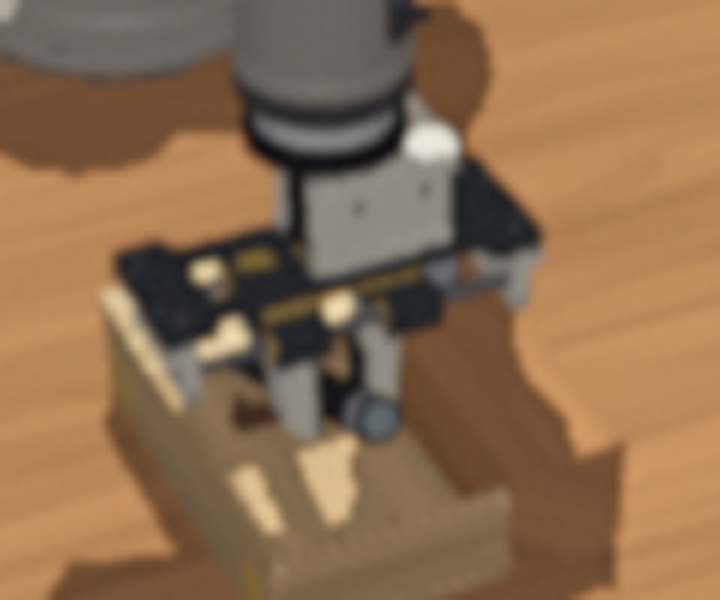

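Request:
servo_tool([
  [0,0.2,0,-0.09,0],
  [0,0.2,0,-0.092,0],
  [0,0.2,0,-0.092,0],
  [0,0,0,0,0],
])

```text
time: 25.9
tool_pos: [591.1, -84.6, 83.5]
tcp_rot: [3.141, -0.002, 0.011]
contact_force: [0.2, -0.1, -2.6]
grip_width: 23.5
```

Request:
servo_tool([
  [0,0.25,0,-0.116,0],
  [0,0.25,0,-0.116,0],
  [0,0.25,0,-0.118,0],
  [0,0.25,0,-0.118,0],
  [0,0,0,0,0],
])

```text
time: 26.52
tool_pos: [640.2, -83.9, 106.4]
tcp_rot: [3.141, -0.001, 0.011]
contact_force: [-0.5, -0.3, -2.7]
grip_width: 23.7
```

```bash
python3 - <<'E'
from plan import *
from h import *
st()
im=bot.capture('scene');cv2.imwrite('pics/s10.png',cv2.resize(im[110:210,180:300],(720,600),interpolation=cv2.INTER_CUBIC)[:,:,::-1])
print(pin('scene','tube_far'),pin('scene','tube'),pin('scene','tube_near'))
E
```

```text
t 26.52 [640.2 -83.9 106.4] [ 3.141e+00 -1.000e-03  1.100e-02] F [-0.5 -0.3 -2.7] w 23.7
[(0.67, [693.5, -86.1, 146.9])] [(0.44, [600.6, -87.0, 99.5])] [(0.55, [514.0, -87.8, 58.1]), (0.38, [422.5, 446.2, -2.0])]
```

View pics/s10.png

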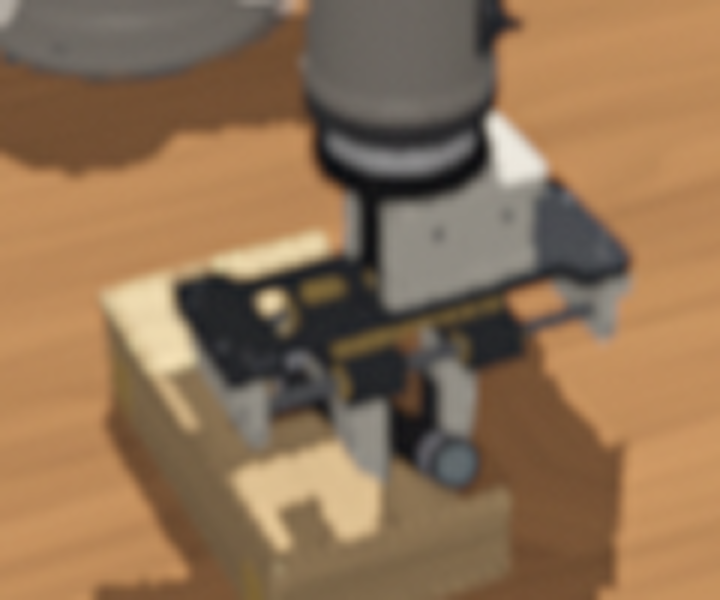

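Request:
servo_tool([
  [0,0,0,-0.3,0],
  [0,0,0,-0.4,0],
  [0,0,0,-0.5,0],
  [0,0,0,-0.5,0],
  [0,0,0,-0.5,0],
  [0,0,0,-0.3,0],
  [0,0,0,-0.2,0],
  [0,0,0,0,0],
  [0,0,0,0,0],
  [0,0,0,0,0],
  [0,0,0,0,0],
  [0,0,0,0,0],
])

```text
time: 28.22
tool_pos: [639.7, -83.9, 241.1]
tcp_rot: [-3.142, 0.0, 0.011]
contact_force: [-0.6, -0.2, -1.3]
grip_width: 23.3
```

```bash
python3 - <<'E'
from plan import *
from h import *
st()
for c in('scene','top'):
  im=snap(c,c+'11')
  for l in('tube_far','tube_near','wide_objective','slim_objective','dish','slide_box','eyepiece','magnifier','brush','jar'):print(c,l,pin(c,l,1))
E
```

```text
t 28.23 [639.7 -83.9 241.1] [-3.142  0.     0.011] F [-0.6 -0.2 -1.3] w 23.3
scene tube_far [(0.67, [693.8, -86.3, 279.8])]
scene tube_near [(0.75, [511.3, -86.7, 194.9])]
scene wide_objective [(0.36, [427.5, 3.4, 41.5])]
scene slim_objective [(0.43, [478.2, 7.7, 43.9])]
scene dish [(0.77, [669.0, 320.2, -2.2])]
scene slide_box [(0.96, [715.7, -312.1, 2.5])]
scene eyepiece [(0.75, [570.1, -484.7, 1.6])]
scene magnifier [(0.88, [417.2, -459.6, -1.7])]
scene brush [(0.72, [422.5, 445.6, -3.2])]
scene jar [(0.63, [807.6, -177.4, -1.1])]
top tube_far []
top tube_near [(0.63, [510.6, -89.5, 197.3])]
top wide_objective []
top slim_objective []
top dish [(0.88, [669.8, 320.0, 4.5])]
top slide_box [(0.96, [713.9, -310.3, -2.7])]
top eyepiece [(0.51, [564.7, -478.4, -1.1])]
top magnifier [(0.88, [415.8, -461.9, 3.4])]
top brush [(0.9, [418.3, 450.0, -0.2])]
top jar [(0.8, [805.7, -179.0, 2.6])]
```

View pics/scene11.png

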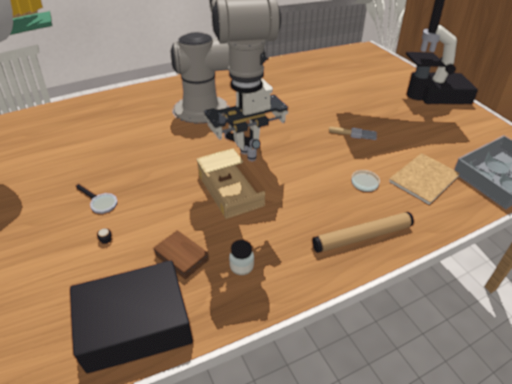

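```bash
python3 - <<'E'
import cv2,numpy as np
a=cv2.imread('pics/scene11.png')[120:190,205:275];b=cv2.imread('pics/top11.png')[205:275,205:275]
cv2.imwrite('pics/z.png',np.hstack([cv2.resize(x,(400,400),interpolation=cv2.INTER_CUBIC) for x in(a,b)]))
E
```

```text
(no output)
```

View pics/z.png

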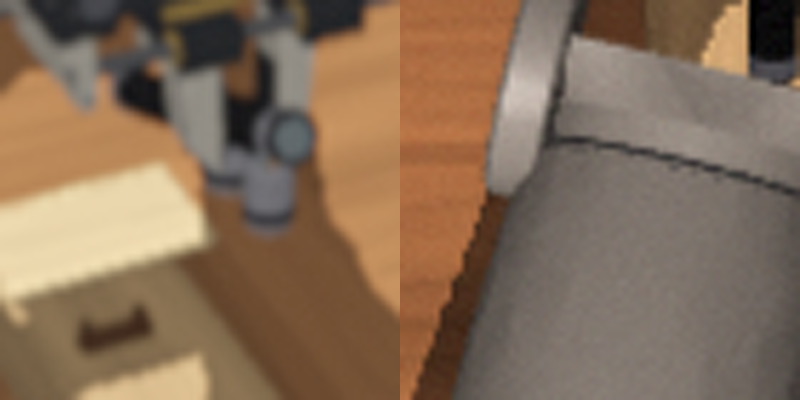

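The crop shows both objectives still standing in the strip, around (225,170) and (268,205), with the tube held above the case. I'm handing the job in.

```bash
python3 -c "
from plan import *
st(); print(bot.close_job()); st()"
```

```text
t 29.32 [639.8 -83.9 241.3] [ 3.142 -0.     0.011] F [-1.   0.6 -1.9] w 23.0
the job is handed in; nothing more can be done
None
the job is handed in; nothing more can be done
```

I finished the changeover and handed it in at 29.3 s. The hand-in reports no verdict, so the points below are my own last checks.

- **Objectives:** I centred each one by squeezing it twice at right angles. They went into their bores with almost no force and were released at full depth. The last picture shows both standing; the networks put their undersides at 41.5 mm (wide) and 43.9 mm (slim), against 44 mm for home. The top camera's view of them was blocked by the arm at that point, so only the scene camera confirmed this.
- **Tube:** I gripped it about 43 mm ahead of its middle and tilted it to about 26° against the deck edge. I then slid it forward along its axis and lifted it straight up. It is held at rest, with an opening of 23 mm and a wrist force of 1–2 N, about its weight. Its near end is at about 195 mm and its far end at about 280 mm.
- **Bystanders:** all six were within about 6 mm of where they were first seen, which is near the networks' own error.

**Disagreement:** the two cameras differed by about 3–5 mm in x on where the case and objectives were. I corrected the scene camera by comparing it with an objective held in the gripper.

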